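# Fit the bayonet filter cartridge to the bench misting unit

## Robot

A 6-joint arm with a two-finger parallel gripper is mounted at the origin on a cart in front of the work surface, level with it; the furniture and walls round the work are solid. World frame = base frame: x ahead of the robot, y to its left, z up, the work surface at z = 0. Lengths are in mm, angles in rad, forces in N, time in s.
With the tool pointing down it reaches from about 350 to 925 mm from the base axis. Payload 6.4 kg.
Tool frame: the origin (TCP) lies at the very end of the fingers, on their centre line; the grasp point (between the pads) lies 19 mm behind it; y points along the fingers, x is the direction in which the jaws open and shut, and the axes are right-handed (so a half turn about y gives the same grasp; the last joint's range is limited). The gripper opens to 94 mm and grips with 3 to 60 N. Pads are 16 mm wide; open, the fingers measure 119 mm over their backs; the gripper's body (75 mm by 177 mm) begins 78 mm behind the grasp point.
Start: joints at [-1.505, 0.245, 1.558, -0, 1.339, -0.174], TCP at [154.385, -631.41, 205.455] pointing down, gripper open.
Joint ranges: [-3.13, 3.13], [-1.02, 2.26], [0.13, 2.54], [-0.95, 4.09], [0.21, 2.88], [-2.74, 2.74]. Speed limits (rad/s): [2.57, 2.57, 3.14, 3.14, 3.14, 3.14].

## Interface

Orientations are given as a rotation vector (axis times angle).
In Python, from plant import bot gives the robot as it stands. Calls block until the motion is done:
- bot.reach(position, orientation): joint-space move of the TCP to a pose.
- bot.move_l(position, rot=None, velocity=150, contact_N=None): straight line of the TCP; rot=None keeps the orientation; velocity is the mean speed in mm/s. With contact_N (N) it stops when the force on the tool has changed by that much, and returns True; else False.
- bot.move_j(angles): joint-space move.
- bot.move_gripper(opening, strength=None): finger opening in mm; strength is the grip in N (None keeps the last); returns when the fingers have stopped.
- bot.sleep(seconds).
- bot.solve_ik(position, orientation): joint angles nearest the present ones, or None.
- bot.camera(name): name is "scene" or "side" or "wrist"; returns a dict with "pixels" (420x560x3 uint8, red, green, blue), "z_map" (420x560 float32, mm along the optical axis (not along the pixel's ray), 0 where there is no reading), "intrinsics" (3x3 intrinsics, pixels), "dist" ([k1, k2, p1, p2, k3] as OpenCV has them; the pictures are not rectified), "extrinsics" (4x4, takes a point from camera to world coordinates); the wrist camera has in their place "T_tool_cam" (4x4, takes a point from camera to tool coordinates, whose origin is the TCP and whose axes are the tool frame's). Camera axes: x right, y down, z forward; pixel columns grow to the right and rows downward; lengths in mm; the calibration is good to about 2 mm. A picture is of the moment at which its call begins: read the wrist's pose just before it.
A pose or a line that the arm cannot do raises bot.Unreachable and nothing moves.
- bot.job_done(): hands the job in, once; it reports no verdict.
Trained networks look in a picture, given as the dict that the camera call returned (one of the last four; its "shot" number tells which), for a name from the list of things; names that differ only in an ending like _2 or _b are one class to them, and where a whole thing is asked for, a point or a joint stands for the part that bears it (a point fixed in the world has none). Each returns a list of dicts, best first, with "p" (0 to 1); they miss things now and then, are a little off and sometimes report something else, mostly with a low value. They report only what shows in the picture. A call takes as long as a camera call.
- bot.find_in(picture, name): "uv" ([column, row] in pixels, amid what is visible of it).
Readings, each from a call of its own:
- bot.get_time_s(): time.
- bot.get_q(): joint angles.
- bot.get_joint_vel(): joint speeds.
- bot.get_tau(): joint torques, N m.
- bot.get_ee_pos(): TCP position.
- bot.get_orientation(): TCP orientation.
- bot.get_contact_force(): force on the tool from outside, world axes, zero at the start.
- bot.get_moment(): the same for the moment, N m.
- bot.get_gripper_width(): finger opening in mm.
Only numpy, scipy, OpenCV 4.12 (cv2) and the standard library are available. Lean on these libraries where they do the work, as an engineer would, in place of code of your own. Each camera call takes 0.05 s, during which the arm holds its last target.

## Task

Fit the water filter cartridge to the misting unit: take it out of its wooden rack, line its two lugs up with the two notches of the port on top of the unit, push it down against the spring valve and, still pushing, turn it a quarter turn clockwise (seen from above) to the stop. Then ease off just enough for the spring to lift the lugs into their locking recesses, and finish still gripping the cartridge by its grip bar, because I am about to open the tap and look for leaks. Leave the pot, the candle, the ribbon spool and the tape roll standing where they are.

Things in the scene. Friction and masses are not known exactly. Their poses are not given: they have to be found in the camera images.
- cartridge: Loose white filter cartridge, 121 mm tall, about 0.2 kg, upright in a rack well. From below: grey neck 36 mm in diameter (lowest 3 mm: 32) and 24 mm long with two lugs; round body 60 mm in diameter, 24 to 94 mm up; grip bar on top, 94 to 121 mm up. Origin: centre of the neck's underside, z up. Lugs and bar lie along its x axis; a half turn makes no difference.
- grip_bar (a point): Point inside the grip bar at which to grip it across its thickness: on the axis, 110 mm above the cartridge's origin, 16 mm above its round body, 11 mm below the bar's top. The bar is 46 mm long (along the cartridge's x), 12 mm thick (along its y) and 27 mm high. Axes as the cartridge's.
- mist_unit: Misting unit, fixed to the table: white housing 110 mm (its x) by 150 mm (its y), 47 mm high, with a round grey port 62 mm in diameter standing at its centre up to 85 mm. Gauge and knob on its -x side, two brass hose tails on its +x side. Origin: centre of its underside, z up.
- port (a point): Centre of the port's mouth, 85 mm above the unit's underside; axes as the unit's. The bore leaves the neck 1.2 mm of play all round. The lugs clear the 8 mm lip when the cartridge's origin is 20 mm or more below the mouth; at 24 mm its shoulder meets the mouth. Turn it between these depths (22 mm is best). It turns only clockwise from above; a stop ends the turn at about 94 degrees.
- valve (a joint): Travel (m) of the spring valve, whose plate stands 13 mm below the mouth: 0 up, grows as the neck presses it down; 0.004 with the lugs in the locking recesses, 0.007 when they just pass under the lip, 0.011 with the shoulder on the mouth. Spring: about 2 N at 0, 8 N at 0.004, 15 N at 0.009.
- rack: Wooden rack fixed to the table, 84 mm (its x) by 152 mm (its y), 36 mm high, with two round wells 52 mm in diameter, 30 mm deep, centred 36 mm either side of its middle along y. The cartridge stands in the one on its +y side, shoulder on the rack's top; the other is empty. Origin: centre of its underside.
- clay_pot: Bystander: clay flower pot, 75 mm in diameter, 70 mm high; origin under its centre.
- candle: Bystander: upright pillar candle, 61 mm in diameter, 131 mm high; origin under its centre.
- ribbon_white: Bystander: white ribbon spool lying flat, 100 mm in diameter, 50 mm high; origin under its centre.
- tape_roll: Bystander: roll of adhesive tape lying flat, 100 mm in diameter, 25 mm high; origin under its centre.
- lug (a point): Middle of the lug on the cartridge's +x side, 9 mm above its origin and 20 mm from its axis; a second lug lies opposite (-x). Each is 8 mm wide, 6 mm high (6 to 12 mm above the origin), its tip 24 mm from the axis.
- notch (a point): Middle of the notch in the port's lip on the unit's +x side, at mouth height, 22 mm from the port's axis; a second lies opposite (-x). Each is about 11 mm wide and marked by a raised white rib outside. The lugs go in here: bar along the unit's x axis.
- recess (a point): Point on the lip over the locking recess on the unit's +y side (a second lies opposite), a quarter turn from the notches. Here the lip is only 5 mm thick: with the bar along the unit's y axis the spring lifts the cartridge until its origin stands 17 mm below the mouth, and it can no longer turn back.

How it is judged:
By the outcome, as a careful person would: the job done as asked, in the order asked, and still so for the second after the job is handed in, while the arm keeps its last pose, push and grip.
It also fails if it takes over 45 s, if anything falls off the work surface, if the arm or the gripper's body presses on something with over 40 N, if the wrist force passes 120 N, or if a joint passes its speed limit or range.

## Working session

There is one attempt and no reset: what is moved stays moved. The work goes in short steps, each a Python script; the robot and the scene stay as the last script left them, time stands still between calls to the robot, and variables do not carry over. Pictures are saved under pics/ and viewed, and the job is handed in when it is done.

```bash
ls; mkdir -p pics; cat > h.py <<'E'
import numpy as np, cv2, pickle
from plant import bot
from scipy.spatial.transform import Rotation as R
def snap(n,f):
    p=bot.camera(n); cv2.imwrite('pics/'+f,p['pixels'][:,:,::-1]); return p
def world(p,T=None):
    h,w=p['z_map'].shape; u,v=np.meshgrid(np.arange(w),np.arange(h))
    pts=cv2.undistortPoints(np.stack([u,v],-1).reshape(-1,1,2).astype(np.float64),p['intrinsics'],np.array(p['dist'])).reshape(h,w,2)
    z=p['z_map'][...,None].astype(float); P=np.concatenate([pts*z,z],-1)
    T=p['extrinsics'] if T is None else T
    T=np.array(T); return P@T[:3,:3].T+T[:3,3]
E
python3 - <<'E'
from h import *
for n in ('scene','side'):
    p=snap(n,n+'1.png'); W=world(p); np.savez(n+'1.npz',W=W,z=p['z_map'])
    print(n,np.round(p['extrinsics'],2).tolist())
    for k in ('cartridge','grip_bar','mist_unit','port','rack','clay_pot','candle','ribbon_white','tape_roll','notch','recess'):
        try: r=bot.find_in(p,k)
        except Exception as e: print(k,e); continue
        for d in r[:2]:
            u,v=np.round(d['uv']).astype(int); print(k,round(d['p'],2),u,v,np.round(W[v,u]) , p['z_map'][v,u])
print(bot.get_time_s(),bot.get_orientation(),bot.get_contact_force())
E
```

```text
pics
scene [[-0.88, -0.26, 0.39, 156.89], [-0.47, 0.52, -0.71, 773.07], [-0.02, -0.81, -0.58, 743.16], [0.0, 0.0, 0.0, 1.0]]
cartridge 0.81 322 185 [ 507. -159.  102.] 1174.6146
grip_bar 0.85 317 189 [ 520. -153.   87.] 1184.7166
mist_unit 0.64 268 263 [518. 158.  48.] 983.8954
mist_unit 0.32 322 187 [ 506. -157.   96.] 1176.752
port 0.92 268 257 [523. 149.  59.] 986.1081
rack 0.74 330 198 [ 491. -196.   36.] 1233.0309
clay_pot 0.67 244 206 [710. -35.  37.] 1203.6158
candle 0.72 370 166 [ 422. -377.   77.] 1312.101
ribbon_white 0.7 314 166 [ 605. -329.   54.] 1362.3376
ribbon_white 0.64 321 186 [ 509. -156.   99.] 1175.2163
tape_roll 0.9 214 331 [546. 363.  -0.] 877.012
notch 0.94 266 261 [526. 155.  49.] 989.19446
notch 0.31 328 200 [ 492. -180.   38.] 1220.6871
recess 0.73 265 260 [530. 153.  50.] 991.27905
side [[1.0, 0.01, -0.04, 622.41], [0.04, -0.52, 0.85, -1262.95], [-0.02, -0.85, -0.52, 883.67], [0.0, 0.0, 0.0, 1.0]]
cartridge 0.95 267 256 [ 520. -215.  100.] 1305.4435
grip_bar 0.7 266 257 [ 517. -210.   94.] 1313.0708
mist_unit 0.59 280 211 [537.  81.  49.] 1584.0564
mist_unit 0.28 266 253 [ 517. -212.  107.] 1304.9059
port 0.95 279 210 [534.  82.  52.] 1584.0634
rack 0.92 262 288 [ 504. -228.    7.] 1343.0197
rack 0.52 306 324 [ 619. -403.   52.] 1166.1552
clay_pot 0.63 334 228 [694. -46.  73.] 1457.7073
candle 0.75 225 321 [ 443. -433.   86.] 1130.2906
ribbon_white 0.67 306 324 [ 619. -403.   52.] 1166.1552
tape_roll 0.9 279 174 [515. 416.  -1.] 1896.6732
notch 0.9 279 214 [534.  63.  49.] 1568.8052
recess 0.58 281 208 [539.  90.  54.] 1588.8503
recess 0.22 334 232 [695. -46.  60.] 1463.9407
1.2 [-1.31315114  1.0307365  -1.03071873] [ 0.65584649 -0.17944095 -0.02357316]
```

View pics/scene1.png

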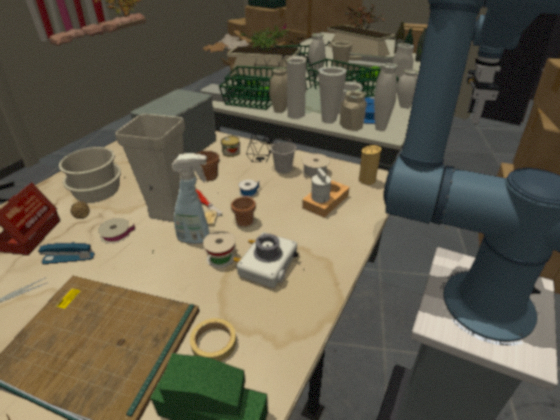

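View pics/side1.png

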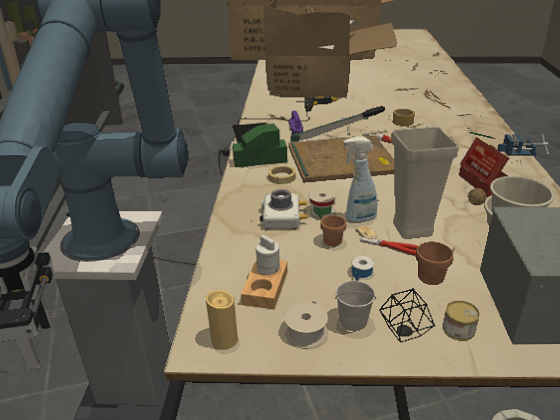

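```bash
python3 - <<'E'
from h import *
r=R.from_rotvec(bot.get_orientation()); print(np.round(r.as_matrix(),3), bot.get_ee_pos())
p=bot.camera('wrist'); print(np.round(p['T_tool_cam'],2), p['intrinsics'])
E
```

```text
[[ 0.238 -0.     0.971]
 [-0.971  0.     0.238]
 [-0.    -1.    -0.   ]] [ 154.39149741 -631.41171185  205.45742681]
[[   1.     -0.      0.      0.91]
 [  -0.     -0.28    0.96 -179.43]
 [  -0.     -0.96   -0.28   82.39]
 [   0.      0.      0.      1.  ]] [[353.06489671   0.         279.22794821]
 [  0.         353.06489671 212.92702099]
 [  0.           0.           1.        ]]
```

The scene picture shows the unit at (268,260), the rack with the cartridge at (325,195), the candle at (370,165), the ribbon at (316,165), the pot at (243,210) and the tape at (213,338). The side view agrees. Next I'll fit the geometry from depth.

```bash
python3 - <<'E'
from h import *
for n in ('scene','side'):
    W=np.load(n+'1.npz')['W'].reshape(-1,3)
    def sel(x0,x1,y0,y1,z0,z1): 
        m=(W[:,0]>x0)&(W[:,0]<x1)&(W[:,1]>y0)&(W[:,1]<y1)&(W[:,2]>z0)&(W[:,2]<z1); return W[m]
    for nm,b in dict(racktop=(420,600,-320,-100,30,41),cartbody=(440,580,-240,-120,55,124),bodytop=(440,580,-240,-120,126,133),bar=(440,580,-240,-120,138,160),unittop=(420,640,20,220,42,52),port=(450,620,30,200,80,92)).items():
        s=sel(*b)
        if len(s)>4: print(n,nm,len(s),s.min(0).round(),s.max(0).round(),s.mean(0).round(), 'rect',cv2.minAreaRect(s[:,:2].astype(np.float32)))
E
```

```text
scene racktop 402 [ 461. -299.   30.] [ 569. -134.   41.] [ 503. -202.   37.] rect ((514.5739135742188, -219.42413330078125), (159.93368530273438, 86.57967376708984), 79.06163024902344)
scene cartbody 409 [ 491. -206.   55.] [ 550. -151.  124.] [ 516. -166.   91.] rect ((519.2122192382812, -176.6610870361328), (58.68342208862305, 52.9693603515625), 18.167261123657227)
scene bodytop 22 [ 503. -200.  126.] [ 540. -166.  133.] [ 520. -178.  130.] rect ((521.6323852539062, -181.8377685546875), (11.302101135253906, 44.27088928222656), 45.68946075439453)
scene unittop 1111 [477.  49.  42.] [640. 199.  52.] [534. 146.  47.] rect ((559.0083618164062, 124.37196350097656), (163.18663024902344, 149.69927978515625), 0.9946466088294983)
scene port 251 [509.  91.  80.] [571. 155.  89.] [540. 126.  85.] rect ((541.123779296875, 122.85385131835938), (59.072566986083984, 65.53490447998047), 30.086946487426758)
side racktop 833 [ 455. -301.   30.] [ 564. -147.   41.] [ 510. -238.   36.] rect ((509.7164306640625, -219.02108764648438), (156.52210998535156, 86.08495330810547), 80.03125762939453)
side cartbody 582 [ 486. -216.   55.] [ 546. -163.  124.] [ 518. -200.   91.] rect ((516.351806640625, -189.67808532714844), (59.497318267822266, 52.336238861083984), 1.0933334827423096)
side bodytop 39 [ 500. -201.  126.] [ 534. -163.  133.] [ 517. -186.  130.] rect ((516.3682250976562, -183.31143188476562), (13.380496978759766, 41.93207550048828), 42.83226776123047)
side unittop 586 [475.  40.  42.] [640. 197.  52.] [541.  99.  48.] rect ((558.3433227539062, 119.5665283203125), (163.6942596435547, 156.23045349121094), 1.477853536605835)
side port 152 [505.  88.  80.] [566. 156.  90.] [536. 121.  85.] rect ((535.9776611328125, 119.77101135253906), (66.49832916259766, 60.358150482177734), 82.16356658935547)
```

```bash
cat >> h.py <<'E'
def ori(deg):
    a=np.radians(deg); x=[np.cos(a),np.sin(a),0]; y=[0,0,-1]; return R.from_matrix(np.stack([x,y,np.cross(x,y)],1)).as_rotvec()
def jaw():
    m=R.from_rotvec(bot.get_orientation()).as_matrix(); return np.degrees(np.arctan2(m[1,0],m[0,0]))
def wsnap(f):
    T=np.eye(4); T[:3,:3]=R.from_rotvec(bot.get_orientation()).as_matrix(); T[:3,3]=bot.get_ee_pos()
    p=snap('wrist',f); T=T@np.array(p['T_tool_cam']); W=world(p,T); np.savez('pics/'+f[:-4]+'.npz',W=W,z=p['z_map'],T=T,K=p['intrinsics'],d=p['dist']); return p,W
E
python3 - <<'E'
from h import *
def xy(c,a,d): # TCP so that c is d along -tool z
    a=np.radians(a); return np.array(c)+d*np.array([-np.sin(a),np.cos(a)])
q=xy((518,-186),45,25); bot.reach([*q,310],ori(45)); print(bot.get_q(),bot.get_time_s())
wsnap('w_rack.png')
q=xy((538,120),105,25); bot.reach([*q,310],ori(105)); print(bot.get_q(),bot.get_time_s())
wsnap('w_unit.png')
E
```

```text
[-5.40658357e-01 -1.14115808e-01  1.74599277e+00 -1.30336142e-04
  1.51012391e+00 -1.32477489e+00] 3.3583
[ 2.67157619e-04 -1.18511605e-01  1.74965264e+00 -3.66943975e-04
  1.51048251e+00 -1.83039927e+00] 4.5
```

View pics/w_rack.png

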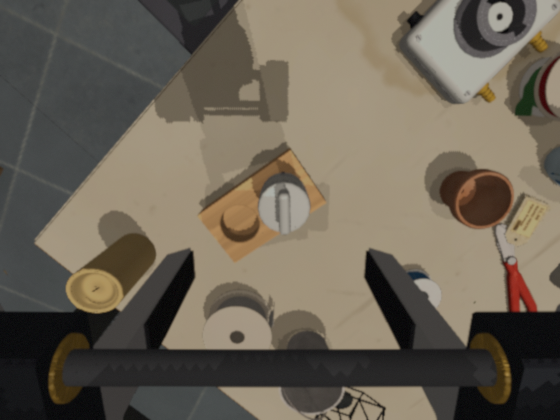

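View pics/w_unit.png

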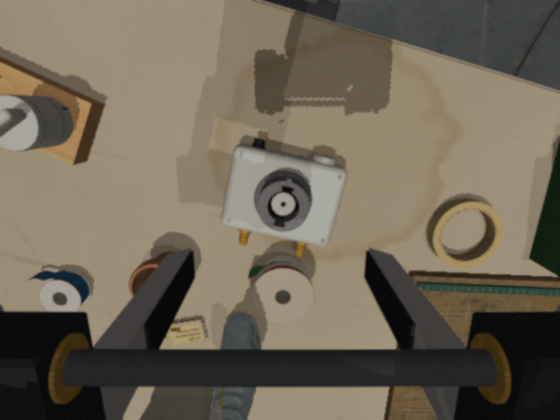

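The cartridge is at (284,205) with its bar nearly vertical in the image. The port is at (283,203), with the brass hose tails towards the bottom of the image, so the unit's +x points away from the robot.

```bash
python3 - <<'E'
from h import *
a=cv2.imread('pics/w_rack.png')[140:270,190:340]; b=cv2.imread('pics/w_unit.png')[130:260,210:360]
cv2.imwrite('pics/crop1.png',np.vstack([cv2.resize(x,None,fx=2.3,fy=2.3,interpolation=3)[:299] for x in (a,b)]))
for f,boxes in (('w_rack',dict(racktop=(420,600,-320,-100,33,39),bodytop=(440,580,-240,-120,101,112),bar=(440,580,-240,-120,128,140))),('w_unit',dict(unittop=(450,630,20,220,43,51),port=(480,600,60,180,81,89)))):
    W=np.load('pics/'+f+'.npz')['W']
    for n,b in boxes.items():
        m=(W[...,0]>b[0])&(W[...,0]<b[1])&(W[...,1]>b[2])&(W[...,1]<b[3])&(W[...,2]>b[4])&(W[...,2]<b[5])
        k,l,st,c=cv2.connectedComponentsWithStats(m.astype(np.uint8)); i=1+np.argmax(st[1:,4]); s=W[l==i]
        (x,y),r=cv2.minEnclosingCircle(s[:,:2].astype(np.float32))
        print(n,len(s),'z',np.median(s[:,2]).round(1),'rect',np.round(np.r_[cv2.minAreaRect(s[:,:2].astype(np.float32))[0],cv2.minAreaRect(s[:,:2].astype(np.float32))[1],cv2.minAreaRect(s[:,:2].astype(np.float32))[2]],1),'circ',round(x,1),round(y,1),round(r,1))
E
```

```text
racktop 3518 z 36.0 rect [ 515.4 -217.6  152.5   84.5   79.8] circ 515.4 -217.8 86.7
bodytop 1594 z 105.9 rect [ 521.  -181.3   59.1   56.8   46. ] circ 521.8 -181.9 30.0
bar 456 z 132.4 rect [ 521.7 -181.7   11.8   44.8   45.2] circ 521.6 -181.7 22.4
unittop 6426 z 46.9 rect [540.6 123.3 106.6 146.4   2.3] circ 540.6 123.0 87.5
port 1252 z 85.0 rect [540.7 123.3  61.9  61.6  20.3] circ 540.9 123.0 32.2
```

View pics/crop1.png

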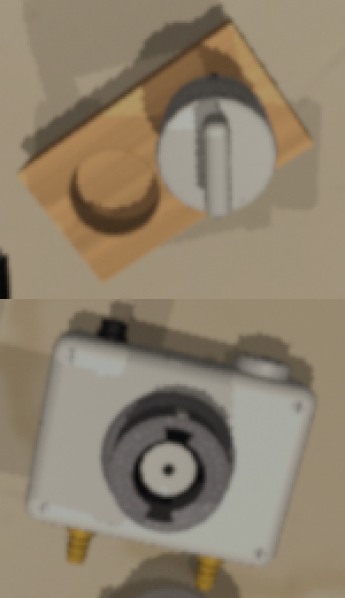

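```bash
cat > fit.py <<'E'
from h import *
def fit(W,b):
    m=(W[...,0]>b[0])&(W[...,0]<b[1])&(W[...,1]>b[2])&(W[...,1]<b[3])&(W[...,2]>b[4])&(W[...,2]<b[5])
    k,l,st,c=cv2.connectedComponentsWithStats(m.astype(np.uint8)); i=1+np.argmax(st[1:,4]); s=W[l==i]
    A=cv2.minAreaRect(s[:,:2].astype(np.float32)); C=cv2.minEnclosingCircle(s[:,:2].astype(np.float32))
    return len(s),np.median(s[:,2]).round(1),np.round([*A[0],*A[1],A[2]],1),np.round([*C[0],C[1]],1)
UT=(450,630,20,220,43,51);PT=(480,600,60,180,81,89);BT=(440,580,-240,-120,101,112);BAR=(440,580,-240,-120,128,140);RT=(420,600,-320,-100,33,39)
def xy(c,a,d):
    a=np.radians(a); return np.array(c)+d*np.array([-np.sin(a),np.cos(a)])
E
python3 - <<'E'
from fit import *
for a in (92.3,-87.7):
    q=xy((540.7,123.1),a,25); bot.reach([*q,260],ori(a))
    print(bot.get_ee_pos()-np.array([*q,260]),jaw(),bot.get_q().round(2) if hasattr(bot.get_q(),'round') else bot.get_q())
    p,W=wsnap('w_unit%d.png'%a); print(fit(W,UT),fit(W,PT),bot.get_time_s())
a=-135
q=xy((521.7,-181.8),a,25); bot.reach([*q,290],ori(a)); p,W=wsnap('w_rack2.png'); print(fit(W,RT),fit(W,BT),fit(W,BAR),bot.get_time_s(),bot.get_q())
ims=[cv2.resize(cv2.imread('pics/'+f)[110:290,190:370],None,fx=2,fy=2) for f in ('w_unit92.png','w_unit-87.png')]
cv2.imwrite('pics/crop2.png',np.hstack(ims))
E
```

```text
[-0.35752403 -1.03749773 -0.73586299] 92.3672180713488 [ 0.02 -0.08  1.81 -0.    1.42 -1.6 ]
(7946, np.float64(46.9), array([540.2, 123.6, 106.3, 146.4,   2.1]), array([541.4, 123.7,  86.9])) (1598, np.float64(85.0), array([540.8, 123.5,  61.8,  61.5,  69.3]), array([541. , 122.7,  32.3])) 4.9417
[0.03273836 0.01983397 0.14305793] -87.68303920048645 [0.02 0.04 1.69 0.   1.42 1.55]
(7868, np.float64(46.9), array([542.9, 123.1, 105.8, 146.2,   2.3]), array([541.9, 123.3,  87.4])) (1587, np.float64(85.0), array([542.2, 123.1,  61.6,  61.9,  52.7]), array([542.6, 122.8,  31.7])) 7.6417
(4162, np.float64(36.1), array([ 515.6, -218.6,  152.2,   84.7,   79.8]), array([ 516. , -218.6,   86.4])) (1756, np.float64(105.8), array([ 522.9, -184.2,   59.6,   56.9,   44.5]), array([ 522.4, -183.6,   29.9])) (506, np.float64(132.4), array([ 522.7, -183.6,   11.3,   45.3,   45.3]), array([ 522.3, -184. ,   22.7])) 8.925 [-5.49413549e-01  1.12372782e-02  1.66090203e+00  2.75724845e-04
  1.46980111e+00  1.80474676e+00]
```

View pics/crop2.png

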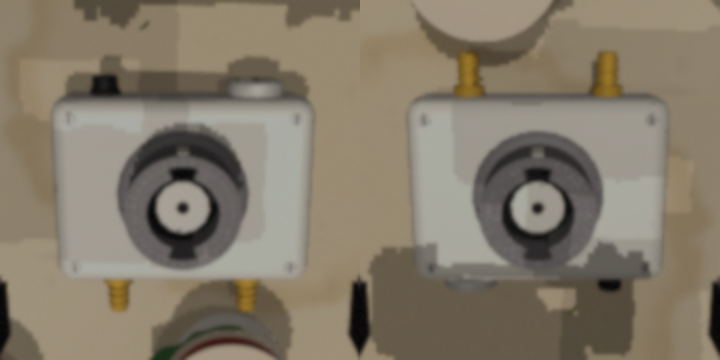

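The notches line up with the unit's x axis at about 2.2°. The port is at (541.6,123.2) and the cartridge at (522.1,−182.8), with its bar at 135.2°. The heights (85, 106, 133) and the well position agree with the sizes given. Next is the grasp, with the TCP at z = 108.5 so the fingertips stay just above the body top at 106.

```bash
python3 - <<'E'
from fit import *
bot.reach([522.1,-182.8,190],ori(45.2)); bot.sleep(0.2); print(bot.get_ee_pos(),jaw(),bot.get_q())
c=bot.move_l([522.1,-182.8,108.5],ori(45.2),velocity=90,contact_N=8); bot.sleep(0.15)
print(c,bot.get_ee_pos(),bot.get_contact_force())
if not c:
    bot.move_gripper(0,50); print(bot.get_gripper_width(),bot.get_contact_force(),bot.get_ee_pos())
    bot.move_l([522.1,-182.8,225],ori(45.2),velocity=120); bot.sleep(.2)
    print(bot.get_ee_pos(),bot.get_gripper_width(),bot.get_contact_force(),bot.get_time_s())
    snap('side','side2.png'); wsnap('w_hold.png')
E
```

```text
[ 522.12957554 -182.82051503  190.04860262] 45.193071054341374 [-5.41781941e-01  3.37427847e-02  1.82115370e+00  1.56058376e-05
  1.28661201e+00 -1.33055420e+00]
False [ 522.55938511 -183.07257544  109.2563743 ] [ 0.31862278 -1.23680316  0.02117395]
11.634574647936669 [ 0.12709297  0.09834236 -0.57703799] [ 522.01261791 -182.77086908  108.38661763]
[ 521.75165082 -182.60387327  224.14943503] 12.00154133943193 [ 0.27496943 -0.44090474 -2.31348985] 15.525
```

```bash
python3 - <<'E'
import cv2,numpy as np
a=cv2.resize(cv2.imread('pics/side2.png')[130:300,180:380],None,fx=2,fy=2); b=cv2.imread('pics/w_hold.png')[:340,100:460]
cv2.imwrite('pics/crop3.png',np.hstack([a,b]))
E
```

```text
(no output)
```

View pics/crop3.png

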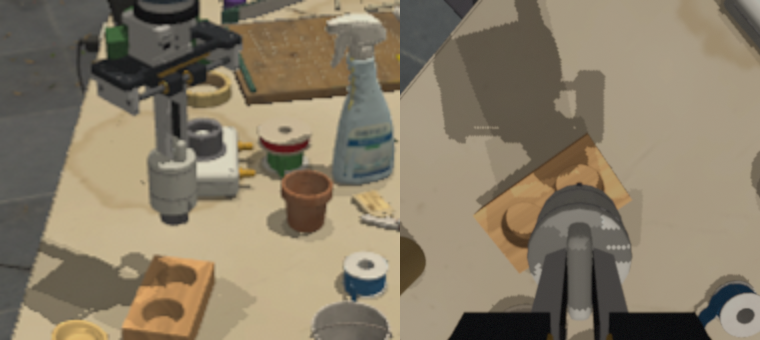

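The cartridge is held upright by its bar and has cleared the rack. Now I'll carry it over the port and start the descent.

```bash
python3 - <<'E'
from fit import *
o=96.4; X,Y=541.6,123.2; rot=ori(92.2)
bot.move_l([X,Y,225],rot,velocity=200); bot.sleep(.2); print(bot.get_ee_pos(),jaw(),bot.get_time_s())
bot.move_l([X,Y,85+5+o],rot,velocity=90); bot.sleep(.3); print(bot.get_ee_pos(),bot.get_contact_force())
snap('scene','sc3.png'); snap('side','side3.png')
c=bot.move_l([X,Y,85-12+o],rot,velocity=25,contact_N=5); bot.sleep(.1)
e=bot.get_ee_pos(); print(c,e,'depth',85+o-e[2],bot.get_contact_force(),bot.get_moment(),bot.get_time_s())
E
python3 - <<'E'
import cv2,numpy as np
a=cv2.resize(cv2.imread('pics/side3.png')[100:250,200:360],None,fx=2.4,fy=2.4); b=cv2.resize(cv2.imread('pics/sc3.png')[170:320,190:350],None,fx=2.4,fy=2.4)
cv2.imwrite('pics/crop4.png',np.hstack([a,b]))
E
```

```text
[541.68108629 122.63498604 225.01036273] 92.14346286258606 17.5083
[541.92457609 123.23454674 186.98502459] [-0.31593567  0.01011803 -0.76295625]
False [541.79094923 123.19251669 169.6786217 ] depth 11.721378298443256 [ 0.68968903 -0.8855424  -2.27401622] [ 0.06162911 -0.13226111 -0.00348279] 19.4167
```

View pics/crop4.png

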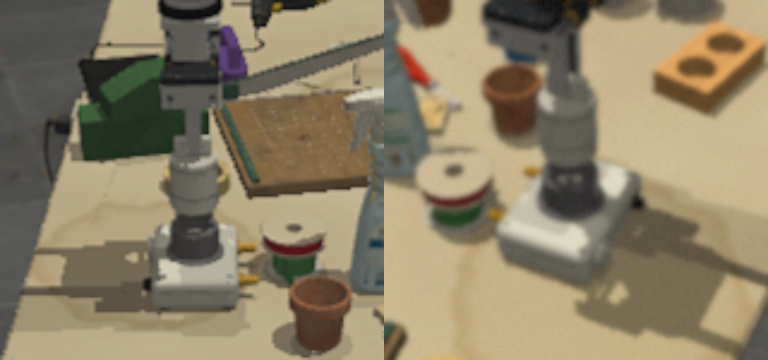

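The lugs have entered the notches: 11.7 mm deep with no contact force. Now I'll push against the spring.

```bash
python3 - <<'E'
from fit import *
o=96.4; X,Y=541.6,123.2; rot=ori(92.2)
for d in (16,19,22):
    c=bot.move_l([X,Y,85-d+o],rot,velocity=20,contact_N=25); bot.sleep(.1)
    e=bot.get_ee_pos(); print(d,c,e.round(2),'depth',round(85+o-e[2],2),np.round(bot.get_contact_force(),2),bot.get_gripper_width(),bot.get_time_s())
    if c: break
wsnap('w_in.png')
E
```

```text
16 False [542.12 123.23 166.15] depth 15.25 [-0.1   0.36  3.  ] 11.486195382491518 19.8667
19 False [542.25 123.22 163.48] depth 17.92 [-0.98  0.01  6.22] 11.61254781945037 20.2667
22 False [542.4  123.24 161.13] depth 20.27 [-2.58 -0.89 10.03] 11.792241192652515 20.6667
```

```bash
python3 - <<'E'
from fit import *
o=96.4; X,Y=541.6,123.2; rot=ori(92.2)
def st(t):
    e=bot.get_ee_pos(); print(t,e.round(2),'depth',round(85+o-e[2],2),np.round(bot.get_contact_force(),2),np.round(bot.get_moment(),2),'jaw',round(jaw(),2),bot.get_time_s())
bot.sleep(.3); st('settle')
d=22+ (22-(85+o-bot.get_ee_pos()[2]))
print('cmd',d)
bot.move_l([X,Y,85-d+o],rot,velocity=20,contact_N=25); bot.sleep(.4); st('after')
E
```

```text
settle [542.42 123.23 161.16] depth 20.24 [-1.87 -0.25  9.82] [-0.01  0.45  0.04] jaw 92.2 21.0167
cmd 23.762430114422244
after [542.46 123.26 159.73] depth 21.67 [-2.55 -1.26 10.9 ] [ 0.07  0.56 -0.01] jaw 92.21 21.6667
```

```bash
python3 - <<'E'
from fit import *
bot.move_gripper(0,60); bot.sleep(.1)
p,W=wsnap('w_in2.png'); print(bot.get_ee_pos())
a=np.load('pics/w_hold.npz'); b=np.load('pics/w_in.npz'); c=np.load('pics/w_in2.npz')
for v in (210,225,240):
  for u in (245,320):
    print(v,u,[ (np.median(q['z'][v-3:v+4,u-3:u+4]).round(2), np.round(np.median(q['W'][v-3:v+4,u-3:u+4,2]),2)) for q in (a,b,c)])
E
```

```text
[542.49034757 123.26200571 159.75288991]
210 245 [(np.float32(215.92), np.float64(195.99)), (np.float32(215.05), np.float64(133.39)), (np.float32(215.52), np.float64(131.55))]
210 320 [(np.float32(418.48), np.float64(0.68)), (np.float32(265.1), np.float64(84.99)), (np.float32(264.23), np.float64(84.73))]
225 245 [(np.float32(191.24), np.float64(221.96)), (np.float32(191.23), np.float64(158.57)), (np.float32(191.28), np.float64(157.2))]
225 320 [(np.float32(193.58), np.float64(219.71)), (np.float32(193.46), np.float64(156.62)), (np.float32(193.64), np.float64(155.15))]
240 245 [(np.float32(193.27), np.float64(222.29)), (np.float32(192.96), np.float64(159.17)), (np.float32(193.64), np.float64(157.36))]
240 320 [(np.float32(193.52), np.float64(221.97)), (np.float32(193.32), np.float64(158.9)), (np.float32(193.08), np.float64(157.59))]
```

View pics/w_in2.png

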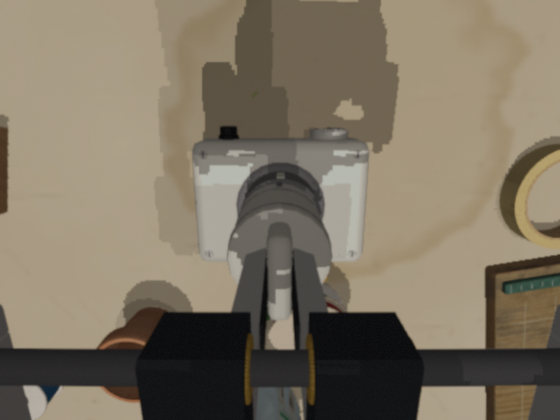

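The body top in the wrist depth shows no slip in the grip, and the origin is about 21.7 mm deep. Now I'll turn it clockwise in steps, monitoring as I go.

```bash
cat > turn.py <<'E'
from fit import *
o=96.4
def st(t):
    e=bot.get_ee_pos(); print(t,e.round(2),'depth',round(85+o-e[2],2),'F',np.round(bot.get_contact_force(),1),'M',np.round(bot.get_moment(),2),'jaw',round(jaw(),2),round(bot.get_time_s(),2),flush=True)
    return e
E
python3 - <<'E'
from turn import *
X,Y=541.6,123.2
for a in range(10,61,10):
    t=bot.get_time_s()
    c=bot.move_l([X,Y,85-23.9+o],ori(92.2-a),velocity=40,contact_N=15); bot.sleep(.1); st((a,c))
    if c or abs(bot.get_moment()[2])>2 or bot.get_time_s()>34: break
print(bot.get_gripper_width(),bot.get_q())
E
```

```text
(10, False) [542.74 123.34 159.9 ] depth 21.5 F [-1.3 -0.  11.4] M [ 0.11  0.53 -0.12] jaw 82.18 22.46
(20, False) [542.81 123.35 159.92] depth 21.48 F [-1.8 -0.3 12.2] M [ 0.12  0.49 -0.15] jaw 72.18 22.88
(30, False) [542.79 123.31 159.91] depth 21.49 F [-1.6 -0.2 11.9] M [ 0.09  0.47 -0.12] jaw 62.18 23.31
(40, False) [542.7  123.19 159.9 ] depth 21.5 F [-3.6 -0.5 12.6] M [-0.03  0.58 -0.09] jaw 52.19 23.73
(50, False) [542.51 123.14 159.78] depth 21.62 F [-2.3 -0.7 11.8] M [-0.13  0.68 -0.06] jaw 42.19 24.16
(60, False) [542.3  123.11 159.71] depth 21.69 F [-3.6 -0.3 11.6] M [-0.11  0.83 -0.06] jaw 32.19 24.58
11.591167587637806 [ 1.95029497e-02  7.20755989e-02  1.83944219e+00 -3.56772005e-04
  1.22868445e+00 -5.42266267e-01]
```

Turning freely at 21.5–21.7 mm. On to the stop.

```bash
python3 - <<'E'
from turn import *
X,Y=541.6,123.2
for a in (70,80,88,91,93,95,97):
    c=bot.move_l([X,Y,85-23.9+o],ori(92.2-a),velocity=40,contact_N=15); bot.sleep(.1); st((a,c))
    if c or abs(bot.get_moment()[2])>0.8: break
print(bot.get_gripper_width())
wsnap('w_turn.png')
E
```

```text
(70, False) [542.1  123.11 159.63] depth 21.77 F [-2.8 -0.8 11.1] M [-0.18  0.91 -0.1 ] jaw 22.2 25.01
(80, False) [541.87 123.07 159.54] depth 21.86 F [-4.3 -0.7 12.7] M [-0.19  1.08 -0.07] jaw 12.19 25.43
(88, False) [541.69 123.06 159.44] depth 21.96 F [-4.3 -1.8 12.5] M [-0.22  1.16 -0.03] jaw 4.2 25.82
(91, False) [541.6  123.11 159.41] depth 21.99 F [-5.  -1.  14.1] M [-0.19  1.2  -0.  ] jaw 1.22 26.18
(93, False) [541.55 123.14 159.41] depth 21.99 F [-5.2 -0.3 12.8] M [-0.14  1.26  0.14] jaw -0.77 26.52
(95, False) [541.41 123.25 159.4 ] depth 22.0 F [-4.5  0.6 14.1] M [-0.08  1.33  0.11] jaw -2.76 26.88
(97, False) [541.15 123.34 159.4 ] depth 22.0 F [-6.1  0.9 14.1] M [-0.    1.62  0.19] jaw -4.74 27.23
11.500553831717523
```

View pics/w_turn.png

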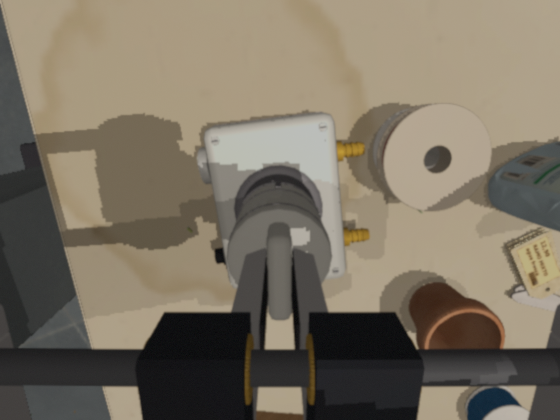

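```bash
python3 - <<'E'
from turn import *
for a,X in ((97,540.9),(99,540.9),(101,540.9)):
    c=bot.move_l([X,123.2,85-23.9+o],ori(92.2-a),velocity=40,contact_N=15); bot.sleep(.2); st((a,c))
    if c or bot.get_moment()[2]>0.7: break
print(bot.get_gripper_width())
E
```

```text
(97, False) [540.85 123.33 159.42] depth 21.98 F [-5.3  0.3 13. ] M [-0.03  1.25  0.23] jaw -4.74 27.73
(99, False) [540.89 123.34 159.43] depth 21.97 F [-4.7 -0.3 11.6] M [-0.04  1.25  0.6 ] jaw -6.68 28.18
(101, False) [540.95 123.32 159.42] depth 21.98 F [-5.5 -0.7 12.8] M [-0.02  1.1   0.82] jaw -8.63 28.62
11.698612134401635
```

The stop is reached: the moment climbs from −0.1 to 0.8 N·m with the gripper at about 99–101°. I'll relax the twist to 94° while still pressing, then ease up gradually.

```bash
python3 - <<'E'
from turn import *
X=540.9
bot.move_l([X,123.2,85-23.9+o],ori(92.2-94.5),velocity=40); bot.sleep(.2); st('relax')
for d in (22.5,21,20,19.3,18.6,18):
    bot.move_l([X,123.2,85-d+o],ori(92.2-94.5),velocity=15); bot.sleep(.15); st(d)
    if bot.get_contact_force()[2]<4.5 : break
print(bot.get_gripper_width()); wsnap('w_up.png')
E
```

```text
relax [541.11 123.31 159.49] depth 21.91 F [-4.6 -0.2 12.4] M [0.05 1.05 0.15] jaw -2.26 29.09
22.5 [541.08 123.3  160.64] depth 20.76 F [-3.4  0.9 11.7] M [-0.05  0.91  0.03] jaw -2.27 29.49
21 [541.02 123.31 161.79] depth 19.61 F [-3.4  0.9  9.2] M [-0.07  0.74  0.1 ] jaw -2.27 29.89
20 [540.97 123.3  162.49] depth 18.91 F [-2.7 -0.1  7.8] M [-0.03  0.63  0.1 ] jaw -2.28 30.29
19.3 [540.92 123.3  162.92] depth 18.48 F [-2.4  0.9  7.7] M [-0.01  0.51  0.09] jaw -2.27 30.69
18.6 [540.89 123.28 163.46] depth 17.94 F [-2.5  0.3  6.8] M [-0.01  0.37  0.12] jaw -2.28 31.09
18 [540.83 123.32 163.86] depth 17.54 F [-2.   0.5  6. ] M [0.04 0.32 0.08] jaw -2.28 31.49
11.607774538958772
```

```bash
python3 - <<'E'
from turn import *
X=540.9
for d in (17.5,17.0,16.6,16.2,15.8):
    bot.move_l([X,123.2,85-d+o],ori(92.2-94.5),velocity=15); bot.sleep(.2); e=st(d)
    if bot.get_contact_force()[2]<3: break
print(bot.get_gripper_width()); wsnap('w_up2.png')
E
```

```text
17.5 [540.85 123.28 164.19] depth 17.21 F [-2.  -0.6  4.9] M [0.07 0.38 0.09] jaw -2.29 31.99
17.0 [540.8  123.26 164.32] depth 17.08 F [-0.5 -0.4  3.5] M [0.1  0.25 0.11] jaw -2.3 32.44
16.6 [540.71 123.23 164.36] depth 17.04 F [-0.5  1.2 -0.4] M [ 0.15 -0.04  0.09] jaw -2.3 32.89
11.827083923980517
```

The lift stopped sharply at 17.04 mm. TCP travel ceased and the force dropped, so the lugs are up against the ceiling of the recesses. One last look before handing in.

```bash
python3 - <<'E'
from turn import *
p=snap('scene','scF.png'); W=world(p)
for k in ('clay_pot','candle','ribbon_white','tape_roll'):
    for d in bot.find_in(p,k)[:1]: print(k,round(d['p'],2),np.round(d['uv']))
p=snap('side','siF.png'); st('end'); print(bot.get_gripper_width())
a=cv2.imread('pics/siF.png')[100:340,180:400]; b=cv2.imread('pics/scF.png')[130:370,190:410]
cv2.imwrite('pics/cropF.png',cv2.resize(np.hstack([a,b]),None,fx=1.8,fy=1.8))
E
```

```text
clay_pot 0.64 [243. 206.]
candle 0.7 [372. 166.]
ribbon_white 0.72 [314. 166.]
tape_roll 0.65 [211. 330.]
end [540.66 123.25 164.39] depth 17.01 F [ 0.3  1.6 -1.8] M [ 0.23 -0.17  0.06] jaw -2.3 33.24
11.493351238686278
```

View pics/cropF.png

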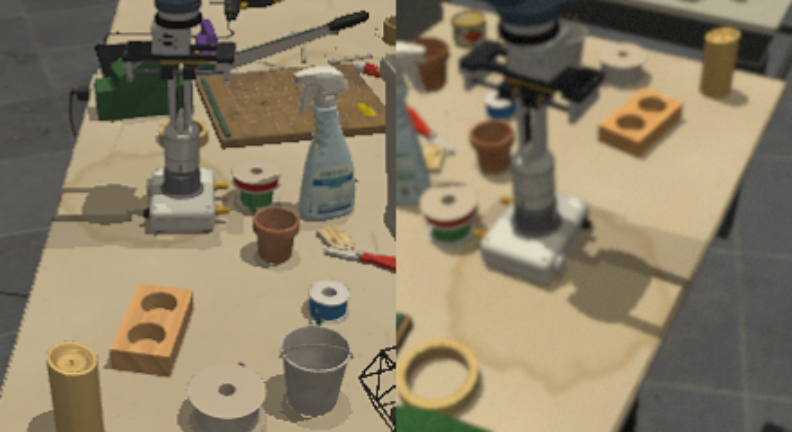

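```bash
python3 - <<'E'
from turn import *
bot.move_l([540.9,123.2,85-16.8+o],ori(92.2-94.5),velocity=15); bot.sleep(.4); st('final'); print(bot.get_gripper_width())
bot.job_done()
E
```

```text
final [540.74 123.23 164.39] depth 17.01 F [-1.5  1.3 -3.2] M [ 0.32 -0.1   0.11] jaw -2.3 33.89
11.334235021542563
the job is handed in; nothing more can be done
```

The cartridge is fitted and locked in the misting unit, and the gripper is still holding it by the grip bar. I handed the job in at about 34 s.

- **Fitting:** I took it from the rack, and the lugs went into the notches with no contact force. I pressed it to about 22 mm and turned it clockwise until the moment showed the stop, with the gripper at about 99–101° because the grip gave a little. Then I relaxed to 94.5° while still pressing and eased off.
- **Locking:** The rise stopped sharply at 17.0 mm below the mouth, which is the depth given for the locking recesses. I did not try turning it back to test the lock.
- **Last readings:** The bar is held at 11.3 mm opening with a 60 N grip. Vertical force was −3.2 N, against −2.3 N when the cartridge simply hung in the gripper. So the arm pulls up by about 1 N at most, which is small beside the spring. I had lowered the final target by 0.2 mm to keep a light push, but the reading went the other way.
- **Surroundings:** In the scene camera, the pot, candle, ribbon spool and tape roll were found within about 3 pixels of where they were at the start.

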